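# Lock the loose terminator plug into the cable tester

## Task

One terminator plug on the cable tester has only been dropped into its bayonet socket: it stands proud, its grip bar turned away from the dark ridges on the socket's rim. Push it well down against the spring before turning, then without forcing turn it clockwise (seen from above) until the bar lines up with the ridges, and let it come up into its notch so that it is locked like its neighbour, then let go. Do not press or shift the neighbouring plug that is already locked.

Things in the scene. Friction and masses are not known exactly. Their poses are not given: they have to be found in the camera images.
- plug: the unlocked plug, loose, about 90 g. Steel shaft 30 mm diameter; aluminium disc 44 mm diameter at 34 to 40 mm above the origin; on it a black grip bar, 44 mm long (plug's x), 14 mm thick (its y), 40 to 70 mm above the origin: grip it across the 14 mm from above. Two lugs on the shaft point along +x and -x. Origin: centre of the shaft's foot, z up. A half turn gives the same plug.
- socket: its socket: fixed aluminium ring, 60 mm diameter, 42 mm high, on a 68 mm square flange; one of three alike, 100 mm apart on a grey tester box 45 mm high. Origin: centre of the flange's underside, z up. Dark ridges on the rim along +x and -x show the bar's locked direction. The bar starts 58 degrees (within 5) anticlockwise of it, seen from above; the plug's origin starts 30 mm above this one.
- socket_rim (a point): centre of the socket's upper rim, 42 mm above its origin, axes as the socket. A spring lifts the plug with 2 N plus 0.3 N per mm pushed. Pushed 13 mm or more (stop at 20; 16 to 17 is good) it turns clockwise 58 degrees; a wall stops it some 11 degrees beyond. Let up within 11 degrees of the ridges' line, it rises into its notch and rests 8 mm lower than it started.
- twin: the neighbouring plug, same make and size, already locked in a like socket of the same row, its bar along that socket's ridges. Origin at the centre of its shaft's foot, z up. It gives on its spring if pressed; leave it alone.
There are look-alikes about, which are no part of the job. Leave any brown or red look-alike of the plug alone.

How it is judged (in metres and radians):
On the way:
1. the plug is pushed in by 13 mm or more (origin under 17 mm above the socket's) with its bar still near the entry direction (over 0.7 rad from the ridges) (z of plug in the frame of socket below 0.017 m and angle between the x axis of plug and the x axis of socket, either way round above 0.7 rad), for 0.1 s.
At the end, for the whole second after the job is handed in: The plug is locked and at rest in its socket: bar within 0.30 rad of the ridges (the socket's x), origin 18.5 to 25.5 mm above the socket's origin and within 6 mm of its axis, tilt under 0.17 rad (angle between the x axis of plug and the x axis of socket, either way round below 0.3 rad and z of plug in the frame of socket between 0.0185 and 0.0255 m and horizontal distance between plug and socket below 0.006 m and angle between plug's own z axis and vertical below 0.17 rad and linear speed of plug below 0.02 m/s); the robot touches nothing.
It fails at once if the locked neighbouring plug is pressed or shifted by more than 4 mm (distance of twin from where it was at the start of the episode above 0.004 m).
It fails at once if the plug is forced against its socket with over 100 N (contact force between plug and socket above 100 N).
It also fails if it takes over 32 s, if anything falls off the work surface, if the arm or the gripper's body presses on something with over 40 N, if the wrist force passes 120 N, or if a joint passes its speed limit or range.

## Robot

A 6-joint arm with a two-finger parallel gripper is mounted at the origin on the work surface. World frame = base frame: x ahead of the robot, y to its left, z up, the work surface at z = 0. Lengths are in mm, angles in rad, forces in N, time in s.
With the tool pointing down it reaches from about 250 to 800 mm from the base axis. Payload 3.9 kg.
Tool frame: the origin (TCP) lies at the very end of the fingers, on their centre line; the grasp point (between the pads) lies 19 mm behind it; z points along the fingers, y is the line along which they close (so a half turn about z gives the same grasp; the last joint's range is limited). The gripper opens to 85 mm and grips with 20 to 120 N. Pads are 22 mm wide; open, the fingers measure 114 mm over their backs; the gripper's body (76 mm by 85 mm) begins 54 mm behind the grasp point. The pads swing forward as they close: fully open they stand 13 mm farther back than shut.
Start: joints at [1.321, 0.26, -0.138, 1.173, 0, 1.571], TCP at [129.781, 508.696, 231.304] pointing down, gripper open.
Joint ranges: [-2.78, 2.78], [-0.83, 1.72], [-1.28, 1.37], [-1.9, 2.12], [-1.57, 1.48], [-3.14, 3.14]. Speed limits (rad/s): [2.57, 2.57, 3.14, 3.14, 3.14, 3.14].

## Interface

Orientations are given as a unit quaternion [x, y, z, w].
In Python, from workcell import env gives the robot as it stands. The module is installed in compiled form; this text tells all that it offers.
- The arm moves only by the tool move_arm, never from a script. Its argument "targets" is a list of rows, each a list of 3 entries, a list of its own where there are three numbers: the opening, from -1 (shut) to 1 (fully open), then the shift along the tool's x, y, z scaled (see below), then the turn, a rotation vector about the tool's x, y, z scaled (see below). In form: [[claw, [dx, dy, dz], [ax, ay, az]], ...]. A call has 1 to 10 rows; each row is the pose to reach, as a shift and turn from the pose commanded when the call began, along the tool's axes at that moment, turning the shorter way round; what a row does not reach only later rows make up. The controller multiplies each number of a shift by 0.4 m and each number of a turn by 180 degrees. A row lasts 1/10 s, in which the tool goes at most 50 mm and 8.59 degrees, less where a joint would pass 70% of its speed; a pose out of reach is approached as far as the arm can. A call with a number of a shift or a turn outside -1 to 1 is refused whole. A call with a gripper value outside its range is refused whole. The fingers move at their own pace and stop on an object; "force" is the grip in N (left out, the last holds). Time passes only in rows, so rows that repeat a pose let the fingers close. It gives the time, the measured TCP pose, the force, the opening and the grip force at its end, in the units of the state.
- env.state(): the state, without advancing time (a new reading comes with each control period).
- env.capture(name): name is "side" or "top" or "wrist"; returns the picture (420x560x3 uint8, blue, green, red); there is no depth.
- env.get_calibration(name): a dict with "fov_y" (degrees; the focal length in pixels is half the picture's height over the tangent of half this angle, whatever the lens; pixels are square), "cx", "cy" (the principal point, pixels), "eye" and "attitude" of the camera in the world; the wrist camera has in their place "hand_eye" (4x4, takes a point from camera to tool coordinates, whose origin is the TCP and whose axes are the flange's). Camera axes: x right, y up, looking along -z (the intrinsics and any distortion apply to the point x, -y, -z); pixel columns grow to the right and rows downward; lengths in mm; the calibration is good to about 2 mm. A picture is of the moment at which its call begins: read the wrist's pose just before it. get_calibration takes no time and is no camera call.
- env.close_job(): hands the job in; it is judged then, once.
Trained networks look in the newest picture that a camera, given by its name, has taken for a name from the list of things; names that differ only in an ending like _2 or _b are one class to them, and where a whole thing is asked for, a point or a joint stands for the part that bears it (a point fixed in the world has none). Each returns a list of dicts, best first, with "confidence" (0 to 1); they miss things now and then, are a little off and sometimes report something else, mostly with a low value. They report only what shows in the picture. A call takes as long as a camera call. They do not tell look-alikes from the thing itself.
- env.recognise(camera, query): "box" ([left, top, right, bottom] in pixels, round what is visible of it).
The state is a dict: "time_s": time; "q": joint angles; "dq": joint speeds; "joint_efforts": joint torques, N m; "tool_pos": TCP position; "eef_rot": TCP orientation; "contact_force": force on the tool from outside, world axes, zero at the start; "moment": the same for the moment, N m; "opening": finger opening in mm; "grasp_force": force on a finger pad.
Only numpy, scipy, OpenCV 4.12 (cv2) and the standard library are available. Lean on these libraries where they do the work, as an engineer would, in place of code of your own. Each camera call takes 0.05 s, during which the arm holds its last target. There are 200 camera calls.

## Working session

There is one attempt and no reset: what is moved stays moved. The work goes in short steps, Python scripts to look and compute and a tool call to move; the robot and the scene stay as the last step left them, time stands still between calls to the robot, and variables do not carry over. Pictures are saved under pics/ and viewed, at most 10 in all, crops included, and the job is handed in when it is done.

Besides the shell and the picture viewer there is one more tool, called after "Emit:" in YAML: its name, and indented under it one key for each argument. move_arm: Moves the arm, as the interface text tells. Shifts and turns lie within -1 to 1; 1 stands for 0.4 m of shift or 180 degrees of turn. Its arguments: {"type":"object","properties":{"targets":{"type":"array","items":{"type":"array"}},"force":{"type":"number"}},"required":["targets"]}

```bash
mkdir -p pics; python3 - <<'E'
from workcell import env
import cv2, numpy as np
print(env.state())
ims=[]
for c in ["top","side","wrist"]:
    im=env.capture(c); ims.append(im); print(c,env.get_calibration(c))
    for q in ["plug","twin","socket"]:
        print(q,[(np.round(d["box"]).tolist(),round(d["confidence"],2)) for d in env.recognise(c,q)])
    cv2.imwrite(f"pics/{c}0.png",im)
E
```

```text
{'time_s': 0.0, 'q': array([ 1.32097474e+00,  2.60683972e-01, -1.39382152e-01,  1.17269237e+00,
       -2.23362680e-05,  1.57076771e+00]), 'dq': array([-0.00076478,  0.00097361, -0.00107169,  0.00061425, -0.00121015,
       -0.00073608]), 'joint_efforts': array([-1.65750804e-03, -4.05678070e+01,  2.53923529e+01,  1.87062635e-02,
       -2.80137665e-04, -3.42972456e-06]), 'tool_pos': array([129.63416357, 508.03770642, 230.45997389]), 'eef_rot': array([ 1.24571953e-01,  9.92210092e-01, -9.74827906e-04, -1.11162124e-04]), 'contact_force': array([-0.61976632, -0.58876996, -0.53046893]), 'moment': array([0.01444194, 0.03036298, 0.00267443]), 'grasp_force': 0.0, 'opening': 85.07931034210179}
top {'fov_y': 44.91856410643227, 'cx': 281.4015666396746, 'cy': 210.35351716881243, 'eye': array([ 418.56675624,   76.9910617 , 1054.86826644]), 'attitude': array([ 0.05102127, -0.0461836 , -0.70387442,  0.70698282])}
plug [([178.0, 206.0, 201.0, 225.0], 0.88), ([235.0, 207.0, 257.0, 228.0], 0.75), ([179.0, 154.0, 204.0, 179.0], 0.69), ([232.0, 142.0, 251.0, 168.0], 0.6), ([161.0, 246.0, 191.0, 270.0],
[... 334 characters left out ...]
, 147.0, 262.0, 179.0], 0.89), ([283.0, 160.0, 302.0, 195.0], 0.82), ([207.0, 160.0, 230.0, 195.0], 0.81), ([168.0, 167.0, 186.0, 202.0], 0.75)]
twin [([307.0, 211.0, 330.0, 251.0], 0.67)]
socket [([220.0, 176.0, 268.0, 220.0], 0.78)]
wrist {'fov_y': 70.4172580824423, 'cx': 283.85979643474644, 'cy': 207.02111054550852, 'hand_eye': array([[ 3.50783543e-04,  9.57622218e-01,  2.88027021e-01,
         7.61988014e+01],
       [ 9.99999913e-01, -4.00342856e-04,  1.13161957e-04,
         1.64873217e-01],
       [ 2.23675965e-04,  2.88026956e-01, -9.57622275e-01,
        -1.43169159e+02],
       [ 0.00000000e+00,  0.00000000e+00,  0.00000000e+00,
         1.00000000e+00]])}
plug []
twin []
socket []
```

```bash
python3 - <<'E'
import cv2
a=cv2.imread("pics/top0.png")[110:300,130:380]; cv2.imwrite("pics/top0c.png",cv2.resize(a,(780,593),interpolation=cv2.INTER_CUBIC))
a=cv2.imread("pics/side0.png")[110:290,140:380]; cv2.imwrite("pics/side0c.png",cv2.resize(a,(800,600),interpolation=cv2.INTER_CUBIC))
E
```

```text
(no output)
```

View pics/top0c.png

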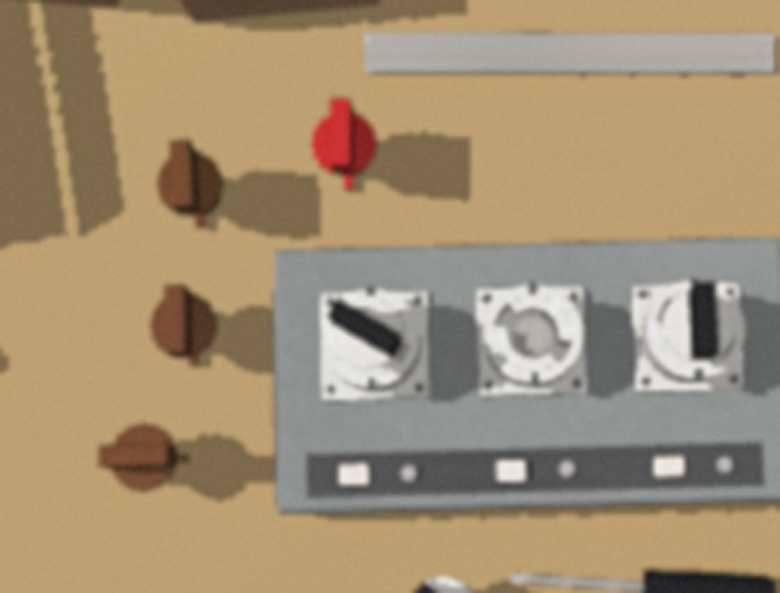

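View pics/side0c.png

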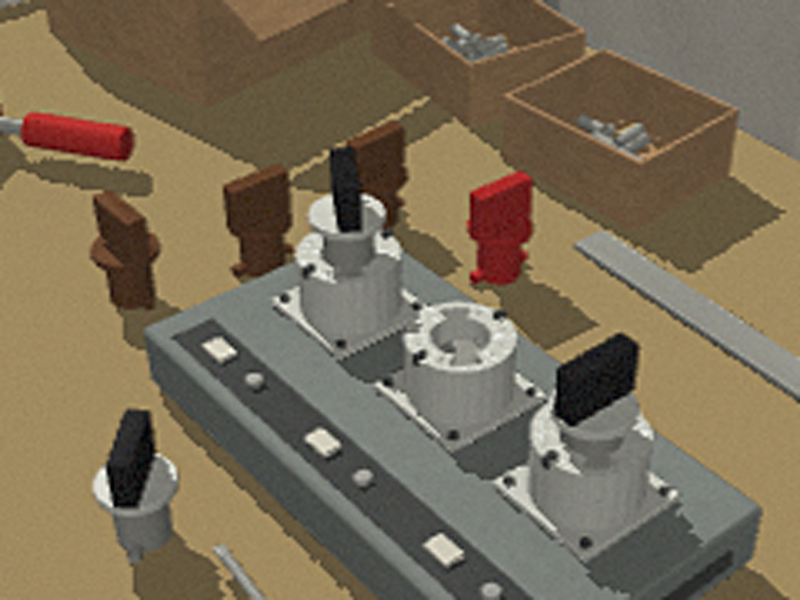

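The top view shows the unlocked plug in the left socket, with its bar centre near full-picture pixel (247,214) and about 60° CCW of the vertical ridges. The twin is in the right socket near (355,212), and brown and red look-alikes lie left and above. Next I compute positions.

```bash
cat > h.py <<'E'
from workcell import env
import numpy as np, cv2
from scipy.spatial.transform import Rotation as R
def cam(name,st=None):
    c=env.get_calibration(name); f=210/np.tan(np.radians(c["fov_y"])/2)
    if "eye" in c: return c,f,R.from_quat(c["attitude"]).as_matrix(),np.array(c["eye"])
    T=R.from_quat(st["eef_rot"]).as_matrix(); H=c["hand_eye"]
    return c,f,T@H[:3,:3],T@H[:3,3]+st["tool_pos"]
def onplane(name,px,z,st=None):
    c,f,M,e=cam(name,st); px=np.atleast_2d(px).astype(float)
    d=np.c_[(px[:,0]-c["cx"])/f,-(px[:,1]-c["cy"])/f,-np.ones(len(px))]@M.T
    return e+d*((z-e[2])/d[:,2])[:,None]
def project(name,P,st=None):
    c,f,M,e=cam(name,st); p=(np.atleast_2d(P)-e)@M
    return np.c_[c["cx"]-f*p[:,0]/p[:,2],c["cy"]+f*p[:,1]/p[:,2]]
E
python3 - <<'E'
from h import *
s=250/780
f=lambda L:np.array(L)*s+[130,110]
fl=onplane("top",f([(321,291),(429,291),(430,397),(323,400)]),50); print("flange",fl.round(1),fl.mean(0))
r=onplane("top",f([(371,291),(372,382)]),87); print("rim",r.round(1),r.mean(0))
b=onplane("top",f([(336,306),(395,347)]),145);print("bar",b.round(1),b.mean(0))
fr=onplane("top",f([(635,285),(738,284),(743,386),(636,390)]),50); print("twin",fr.mean(0))
d=r[0]-r[1];print(np.degrees(np.arctan2(d[1],d[0]))); d=b[0]-b[1];print(np.degrees(np.arctan2(d[1],d[0])))
d=fl.mean(0)-fr.mean(0);print("row",np.degrees(np.arctan2(d[1],d[0])),np.linalg.norm(d))
st=env.state();print(R.from_quat(st["eef_rot"]).as_matrix().round(3))
E
```

```text
flange [[571.6 181.4  50. ]
 [571.9 112.1  50. ]
 [503.7 110.9  50. ]
 [501.5 178.9  50. ]] [537.1964707  145.83171686  50.        ]
rim [[566.1 146.7  87. ]
 [509.7 145.3  87. ]] [537.88569972 145.97473688  87.        ]
bar [[548.4 162.7 145. ]
 [524.6 128.2 145. ]] [536.47313958 145.42682457 145.        ]
twin [543.4601533  -53.45908067  50.        ]
1.4036536829010167
55.41186402107563
row 91.80020592702881 199.38920658312804
[[-0.969  0.247 -0.   ]
 [ 0.247  0.969 -0.   ]
 [ 0.    -0.    -1.   ]]
```

Emit:
move_arm:
  targets:
    - [1,[-0.606,-0.314,-0.05],[0,0,-0.2]]
    - [1,[-0.606,-0.314,-0.05],[0,0,-0.2]]
    - [1,[-0.606,-0.314,-0.05],[0,0,-0.2]]
    - [1,[-0.606,-0.314,-0.05],[0,0,-0.2]]
    - [1,[-0.606,-0.314,-0.05],[0,0,-0.2]]
    - [1,[-0.606,-0.314,-0.05],[0,0,-0.2]]
    - [1,[-0.606,-0.314,-0.05],[0,0,-0.2]]

```text
time_s: 1.3
tool_pos: [337.1, 324.1, 251.9]
eef_rot: [-0.184, 0.983, -0.0, 0.001]
contact_force: [-0.9, 0.5, 0.5]
opening: 85.3
grasp_force: 0.0
```

```bash
cat >> h.py <<'E'
def plan(pos,yaw):  # yaw of tool y, deg; prints scaled shift and turn, tool down
    st=env.state(); M=R.from_quat(st["eef_rot"]).as_matrix(); y=np.radians(yaw)
    T=np.array([[-np.sin(y),np.cos(y),0],[np.cos(y),np.sin(y),0],[0,0,-1]]).T
    print("q",st["q"].round(2),"t",st["time_s"],"pos",st["tool_pos"].round(1),"yawy",np.degrees(np.arctan2(M[1,1],M[0,1])).round(1),"F",st["contact_force"].round(1))
    print("shift",(M.T@(np.array(pos)-st["tool_pos"])/400).round(4),"turn",(R.from_matrix(M.T@T).as_rotvec()/np.pi).round(4))
E
python3 -c "
from h import *
plan([537,146,250],148)"
```

```text
q [ 0.77  0.15 -0.22  1.19 -0.    0.4 ] t 1.3 pos [337.1 324.1 251.9] yawy 111.3 F [-0.9  0.5  0.5]
shift [-0.3042 -0.5961  0.0063] turn [-0.0006  0.0005 -0.2041]
```

Emit:
move_arm:
  targets:
    - [1,[-0.304,-0.596,0.006],[0,0,-0.204]]
    - [1,[-0.304,-0.596,0.006],[0,0,-0.204]]
    - [1,[-0.304,-0.596,0.006],[0,0,-0.204]]
    - [1,[-0.304,-0.596,0.006],[0,0,-0.204]]
    - [1,[-0.304,-0.596,0.006],[0,0,-0.204]]
    - [1,[-0.304,-0.596,0.006],[0,0,-0.204]]
    - [1,[-0.304,-0.596,0.006],[0,0,-0.204]]
    - [1,[-0.304,-0.596,0.006],[0,0,-0.204]]

```text
time_s: 2.1
tool_pos: [534.7, 150.4, 248.4]
eef_rot: [-0.487, 0.873, 0.0, -0.0]
contact_force: [0.1, 0.2, 0.3]
opening: 85.1
grasp_force: 0.0
```

```bash
python3 - <<'E'
from h import *
plan([537,146,250],148)
st=env.state(); im=env.capture("wrist")
for q in ["plug","socket"]: print(q,[(np.round(d["box"]).tolist(),round(d["confidence"],2)) for d in env.recognise("wrist",q)])
# predicted outlines: bar top (yaw 59.6) and flange (yaw 1.6)
def rect(c,yaw,a,b): 
    y=np.radians(yaw); u=np.array([np.cos(y),np.sin(y),0]);v=np.array([-u[1],u[0],0])
    return np.array([c+s*a*u+t*b*v for s,t in((1,1),(1,-1),(-1,-1),(-1,1))])
cv2.imwrite("pics/w1raw.png",im)
for P in (rect(np.array([537.3,145.7,145]),59.6,22,7),rect(np.array([537.3,145.7,50]),1.6,34,34)):
    p=project("wrist",P,st); print(p.round(0).tolist()); cv2.polylines(im,[p.round().astype(int)],True,(0,0,255),1)
cv2.imwrite("pics/w1.png",im)
E
```

```text
q [ 0.27  0.31 -0.03  1.24  0.   -0.74] t 2.1 pos [534.7 150.4 248.4] yawy 148.3 F [0.1 0.2 0.3]
shift [ 0.0065 -0.0106 -0.004 ] turn [ 0.0004 -0.0001  0.0018]
plug [([254.0, 166.0, 300.0, 229.0], 0.92), ([304.0, 244.0, 339.0, 291.0], 0.92), ([180.0, 229.0, 219.0, 266.0], 0.76), ([367.0, 229.0, 408.0, 274.0], 0.75), ([241.0, 276.0, 273.0, 324.0], 0.66)]
socket [([243.0, 144.0, 318.0, 210.0], 0.98)]
[[284.0, 228.0], [268.0, 228.0], [266.0, 179.0], [283.0, 179.0]]
[[269.0, 220.0], [237.0, 173.0], [286.0, 140.0], [317.0, 190.0]]
```

View pics/w1.png

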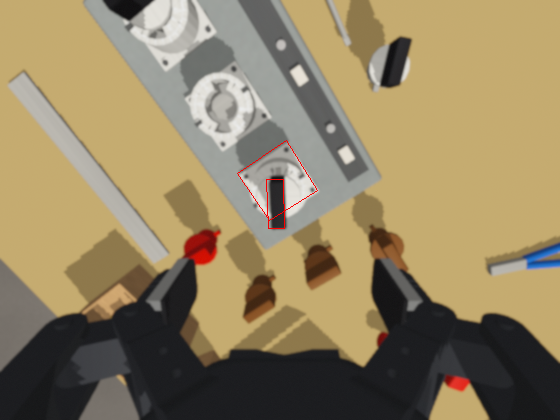

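The wrist view shows the bar at about cols 269-286, rows 176-229, and the flange matches my prediction. The estimate is good to about 2 mm. Now I refine the bar's position.

```bash
python3 - <<'E'
from h import *
im=cv2.imread("pics/w1raw.png"); st=env.state()
m=np.zeros(im.shape[:2],np.uint8); m[165:240,255:300]=(im[165:240,255:300].max(2)<45)*255
n,l,s,c=cv2.connectedComponentsWithStats(m); k=1+s[1:,4].argmax(); print(s[k],c[k])
pts=np.argwhere(l==k)[:,::-1].astype(np.float32)
print(cv2.minAreaRect(pts))
for r in range(178,230,6): 
    x=np.where(l[r]==k)[0]; print(r,x.min(),x.max())
a=im[120:250,200:340]; cv2.imwrite("pics/w1c.png",cv2.resize(a,(640,594),interpolation=cv2.INTER_CUBIC))
E
```

```text
[271 177  12  50 435] [276.16781609 197.2091954 ]
((276.5, 201.5), (49.0, 11.0), 90.0)
178 272 282
184 271 282
190 271 282
196 272 282
202 272 279
208 272 279
214 273 279
220 273 277
226 273 276
```

View pics/w1c.png

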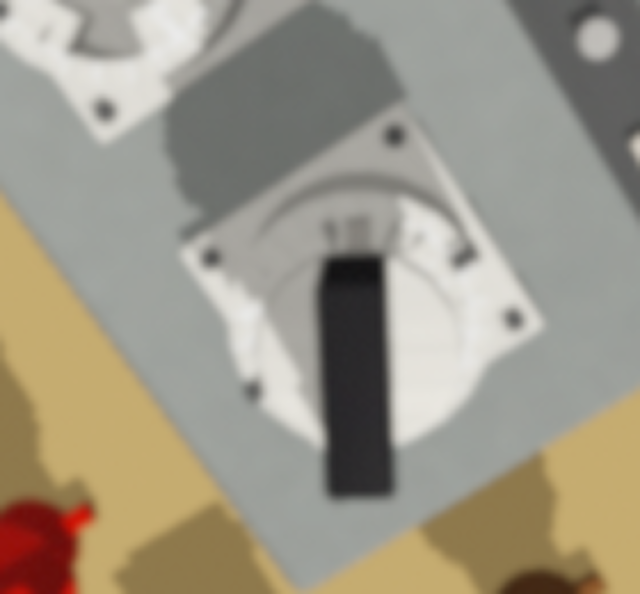

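```bash
python3 - <<'E'
from h import *
st=env.state(); f=lambda L:np.array(L)/4.571+[200,120]
b=onplane("wrist",f([(353.5,286),(360.5,495)]),145,st); r=onplane("wrist",f([(252,390),(462,255)]),87,st)
fl=onplane("wrist",f([(183,245),(402,105),(543,323)]),50,st)
for n,p in(("bar",b),("ridge",r)):
    d=p[0]-p[1]; print(n,p.round(1).tolist(),p.mean(0).round(1),np.degrees(np.arctan2(d[1],d[0])).round(1)%180,np.linalg.norm(d).round(1))
print("flange",fl.round(1).tolist(),(fl[0]+fl[2])/2)
plan([536,146,119],148)
E
```

```text
bar [[524.7, 132.0, 145.0], [545.4, 167.7, 145.0]] [535.1 149.8 145. ] 60.0 41.3
ridge [[565.6, 150.5, 87.0], [507.5, 148.6, 87.0]] [536.5 149.6  87. ] 1.9 58.1
flange [[568.4, 116.5, 50.0], [502.8, 115.8, 50.0], [500.4, 182.0, 50.0]] [534.4094352  149.26841859  50.        ]
q [ 0.28  0.31 -0.03  1.24  0.   -0.74] t 2.25 pos [533.6 151.6 248.9] yawy 148.5 F [-0.4  0.8  0.1]
shift [ 0.0088 -0.0126  0.3248] turn [ 0.0002 -0.0001  0.0028]
```

Emit:
move_arm:
  targets:
    - [1,[0,-0.007,0.12],[0,0,-0.008]]
    - [1,[0,-0.007,0.12],[0,0,-0.008]]
    - [1,[0,-0.007,0.12],[0,0,-0.008]]
    - [1,[0,-0.007,0.12],[0,0,-0.008]]
    - [1,[0,-0.007,0.12],[0,0,-0.008]]

```text
time_s: 2.75
tool_pos: [538.7, 149.9, 203.3]
eef_rot: [-0.499, 0.867, -0.001, 0.002]
contact_force: [1.2, 0.5, 0.2]
opening: 85.4
grasp_force: 0.0
```

```bash
python3 - <<'E'
from h import *
for i in range(3):
    plan([536.5,148,119],150); st=env.state(); im=env.capture("wrist")
cv2.imwrite("pics/w2raw.png",im); np.save("st2.npy",np.r_[st["tool_pos"],st["eef_rot"]])
p=project("wrist",[536.5,148,145],st)[0].round().astype(int); print(p)
x0,y0=max(p[0]-80,0),max(p[1]-75,0); print(x0,y0)
cv2.imwrite("pics/w2c.png",cv2.resize(im[y0:y0+150,x0:x0+160],(640,600),interpolation=cv2.INTER_CUBIC))
E
```

```text
q [ 0.27  0.33 -0.12  1.12  0.   -0.77] t 2.75 pos [538.7 149.9 203.3] yawy 149.9 F [1.2 0.5 0.2]
shift [0.0075 0.003  0.2108] turn [-0.001   0.0011 -0.0007]
q [ 0.27  0.33 -0.12  1.12  0.   -0.77] t 2.8 pos [538.5 149.7 203.1] yawy 149.9 F [-0.2 -0.2 -0.4]
shift [0.0069 0.0029 0.2101] turn [-0.0009  0.0009 -0.0008]
q [ 0.27  0.33 -0.12  1.12  0.   -0.77] t 2.85 pos [538.3 149.5 202.7] yawy 149.9 F [0.3 0.2 0.2]
shift [0.0062 0.0026 0.2092] turn [-0.0008  0.0008 -0.0008]
[281 222]
201 147
```

View pics/w2c.png

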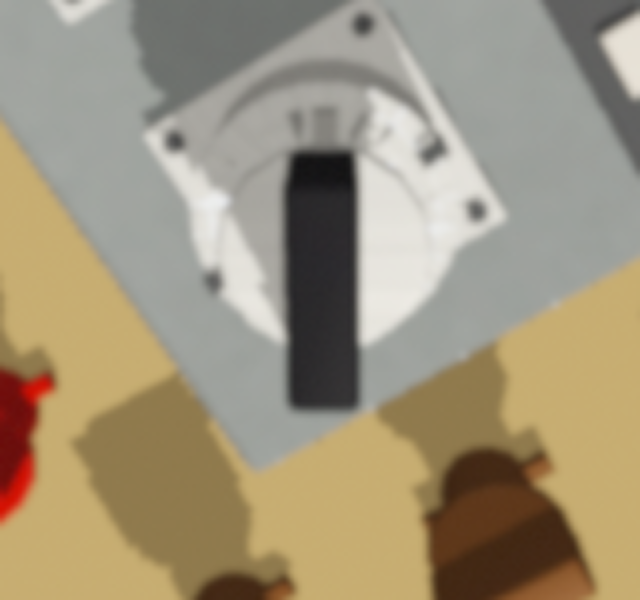

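The bar's top face is centred at about (281.8,221.5), and my guess projects to (281,222), so they agree.

```bash
python3 - <<'E'
from h import *
v=np.load("st2.npy"); st=dict(tool_pos=v[:3],eef_rot=v[3:]); f=lambda L:np.array(L)/4+[201,147]
b=onplane("wrist",f([(322,188),(324,408)]),145,st); r=onplane("wrist",f([(212,280),(432,150)]),87,st)
for n,p in(("bar",b),("ridge",r)):
    d=p[0]-p[1]; print(n,p.mean(0).round(1),np.degrees(np.arctan2(d[1],d[0])).round(1)%180,np.linalg.norm(d).round(1))
plan([*b.mean(0)[:2],119],150)
E
```

```text
bar [536.3 148.3 145. ] 60.2 41.8
ridge [537.6 148.2  87. ] 1.4 58.3
q [ 0.27  0.33 -0.12  1.12  0.   -0.77] t 2.9 pos [538.1 149.4 202.3] yawy 149.9 F [0.3 0.6 0.1]
shift [0.0048 0.0028 0.2083] turn [-0.0006  0.0006 -0.0008]
```

Emit:
move_arm:
  targets:
    - [0.2,[-0.002,0,0.06],[0,0,0]]
    - [0,[-0.002,0,0.12],[0,0,0]]
    - [0,[-0.002,0,0.17],[0,0,0]]
    - [0,[-0.002,0,0.195],[0,0,0]]
    - [0,[-0.002,0,0.205],[0,0,0]]
    - [0,[-0.002,0,0.205],[0,0,0]]
    - [0,[-0.002,0,0.205],[0,0,0]]

```text
time_s: 3.6
tool_pos: [538.4, 149.9, 119.9]
eef_rot: [-0.499, 0.867, -0.0, 0.001]
contact_force: [-0.6, 0.2, -0.1]
opening: 42.5
grasp_force: 0.0
```

Emit:
move_arm:
  targets:
    - [-1,[0,0,0],[0,0,0]]
    - [-1,[0,0,0],[0,0,0]]
    - [-1,[0,0,0],[0,0,0]]
    - [-1,[0,0,0],[0,0,0]]
    - [-1,[0,0,0],[0,0,0]]
    - [-1,[0,0,0],[0,0,0]]
  force: 40

```text
time_s: 4.2
tool_pos: [538.5, 149.7, 119.4]
eef_rot: [-0.499, 0.867, -0.001, 0.001]
contact_force: [1.5, -1.1, 1.7]
opening: 13.6
grasp_force: 41.7
```

```bash
python3 -c "
from h import *
plan([537,148,119],150); print(env.state()['moment'],env.state()['opening'])
cv2.imwrite('pics/s3.png',cv2.resize(env.capture('side')[90:240,160:360],(800,600),interpolation=cv2.INTER_CUBIC))"
```

```text
q [ 0.27  0.39 -0.26  0.93 -0.   -0.77] t 4.2 pos [538.5 149.7 119.4] yawy 149.8 F [ 1.5 -1.1  1.7]
shift [0.0055 0.001  0.0011] turn [-0.0006  0.0003 -0.0009]
[-0.26598463 -0.59429458  0.00256623] 13.62250344204518
```

View pics/s3.png

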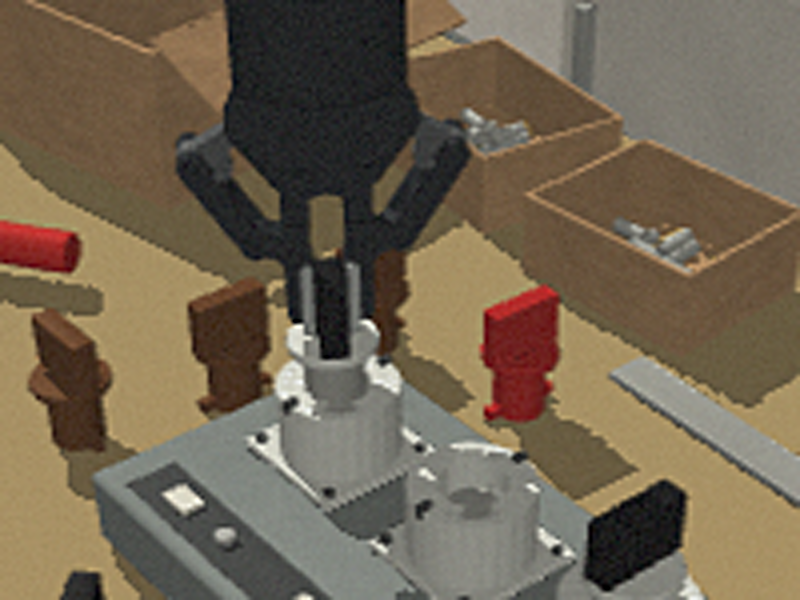

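The bar at about (330,300) is held between the pads, just above the disc, with the opening at 13.6 mm. Now I push down.

Emit:
move_arm:
  targets:
    - [-1,[0,0,0.01],[0,0,0]]
    - [-1,[0,0,0.02],[0,0,0]]
    - [-1,[0,0,0.03],[0,0,0]]
    - [-1,[0,0,0.037],[0,0,0]]
    - [-1,[0,0,0.042],[0,0,0]]
    - [-1,[0,0,0.042],[0,0,0]]
    - [-1,[0,0,0.042],[0,0,0]]
    - [-1,[0,0,0.042],[0,0,0]]

```text
time_s: 5.05
tool_pos: [538.7, 149.7, 102.8]
eef_rot: [-0.499, 0.867, -0.001, 0.001]
contact_force: [2.9, -2.4, 6.2]
opening: 13.3
grasp_force: 42.4
```

Emit:
move_arm:
  targets:
    - [-1,[0,0,0],[0,0,0.03]]
    - [-1,[0,-0.001,0],[0,0,0.06]]
    - [-1,[0,-0.0015,0],[0,0,0.09]]
    - [-1,[0.0005,-0.002,0],[0,0,0.12]]
    - [-1,[0.0006,-0.0024,0],[0,0,0.16]]
    - [-1,[0.0006,-0.0024,0],[0,0,0.16]]
    - [-1,[0.0006,-0.0024,0],[0,0,0.16]]

```text
time_s: 5.75
tool_pos: [539.3, 148.9, 102.6]
eef_rot: [-0.267, 0.964, -0.0, 0.001]
contact_force: [3.0, -1.8, 6.3]
opening: 13.4
grasp_force: 42.3
```

```bash
python3 -c "
from h import *
plan([537,148,103],91.6); print(env.state()['moment'],env.state()['opening'])"
```

```text
q [ 0.27  0.4  -0.28  0.89 -0.   -0.27] t 5.75 pos [539.3 148.9 102.6] yawy 121.0 F [ 3.  -1.8  6.3]
shift [ 0.006   0.001  -0.0009] turn [-0.0003  0.0007  0.1635]
[-0.47791298 -0.57404089 -0.01869328] 13.378016255899343
```

Turning freely; now the rest of the turn.

Emit:
move_arm:
  targets:
    - [-1,[0,-0.0005,0],[0,0,0.03]]
    - [-1,[0,-0.001,0],[0,0,0.06]]
    - [-1,[0,-0.0015,0],[0,0,0.09]]
    - [-1,[0.0005,-0.002,0],[0,0,0.12]]
    - [-1,[0.0006,-0.0024,0],[0,0,0.145]]
    - [-1,[0.0006,-0.0024,0],[0,0,0.16]]
    - [-1,[0.0006,-0.0024,0],[0,0,0.16]]
    - [-1,[0.0006,-0.0024,0],[0,0,0.16]]

```text
time_s: 6.55
tool_pos: [539.6, 147.9, 102.7]
eef_rot: [-0.019, 1.0, -0.0, 0.001]
contact_force: [2.3, -1.7, 6.5]
opening: 13.3
grasp_force: 42.3
```

```bash
python3 -c "
from h import *
plan([537,148,111],91.6); print(env.state()['moment'],env.state()['opening'])
cv2.imwrite('pics/s4.png',cv2.resize(env.capture('side')[110:230,180:340],(800,600),interpolation=cv2.INTER_CUBIC))"
```

```text
q [ 0.27  0.4  -0.28  0.89 -0.    0.23] t 6.55 pos [539.6 147.9 102.7] yawy 92.2 F [ 2.3 -1.7  6.5]
shift [ 0.0065  0.0005 -0.0208] turn [-0.0001  0.0008  0.0035]
[-0.51515857 -0.60281635 -0.00774035] 13.267469445972162
```

View pics/s4.png

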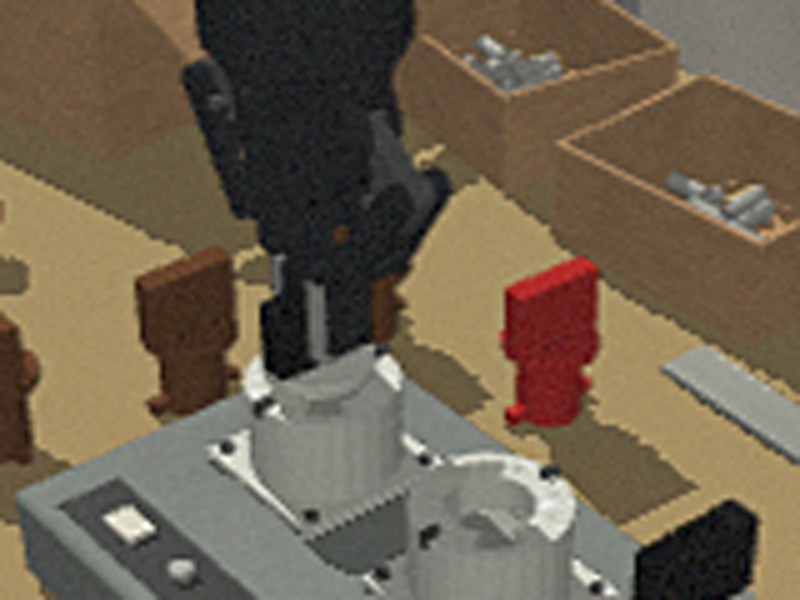

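The disc is down near the rim and the bar (tool y at 92.2°) is in line with the ridges. Now I let it rise about 8.5 mm into the notch and then open.

Emit:
move_arm:
  targets:
    - [-1,[0,0,-0.006],[0,0,0]]
    - [-1,[0,0,-0.012],[0,0,0]]
    - [-1,[0,0,-0.018],[0,0,0]]
    - [-1,[0,0,-0.021],[0,0,0]]
    - [-1,[0,0,-0.021],[0,0,0]]
    - [-1,[0,0,-0.021],[0,0,0]]

```text
time_s: 7.2
tool_pos: [539.4, 147.9, 110.8]
eef_rot: [-0.019, 1.0, -0.0, 0.001]
contact_force: [3.9, -2.9, 3.1]
opening: 12.9
grasp_force: 41.9
```

Emit:
move_arm:
  targets:
    - [-0.4,[0,0,0],[0,0,0]]
    - [-0.2,[0,0,0],[0,0,0]]
    - [0,[0,0,0],[0,0,0]]
    - [0,[0,0,0],[0,0,0]]
    - [0,[0,0,-0.05],[0,0,0]]
    - [0,[0,0,-0.15],[0,0,0]]
    - [0,[0,0,-0.25],[0,0,0]]
    - [0,[0,0,-0.3],[0,0,0]]
    - [0,[0,0,-0.3],[0,0,0]]

```text
time_s: 8.1
tool_pos: [540.3, 148.8, 233.9]
eef_rot: [-0.02, 1.0, 0.001, 0.003]
contact_force: [0.6, -0.3, -0.4]
opening: 42.7
grasp_force: 0.0
```

```bash
python3 - <<'E'
from h import *
plan([537,148,230],92)
a=cv2.resize(env.capture("side")[110:260,180:340],(400,375),interpolation=cv2.INTER_CUBIC)
w=env.capture("wrist"); b=cv2.resize(w[120:270,200:360],(400,375),interpolation=cv2.INTER_CUBIC)
cv2.imwrite("pics/e.png",np.hstack([a,b]))
E
```

```text
q [ 0.27  0.32 -0.05  1.2   0.    0.23] t 8.1 pos [540.3 148.8 233.9] yawy 92.3 F [ 0.6 -0.3 -0.4]
shift [ 0.0085 -0.0017  0.0098] turn [0.0006 0.002  0.0014]
```

View pics/e.png

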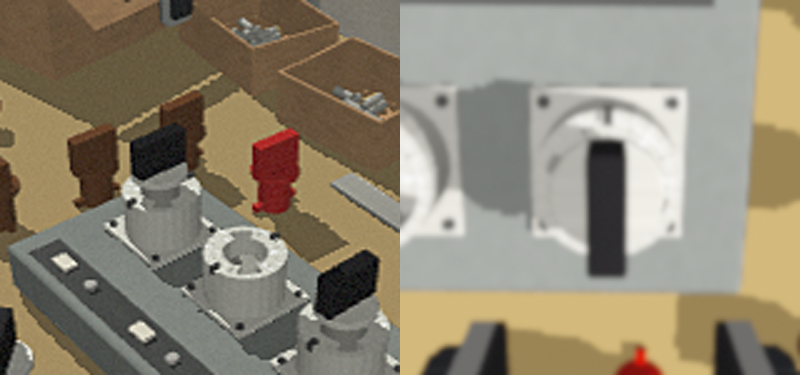

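The plug's bar (side view, about (158,152)) is aligned with the ridges and sits at the twin's height. The wrist view shows it in line with the ridge mark at (607,115).

```bash
python3 -c "
from workcell import env
print(env.close_job())"
```

```text
the job is handed in; nothing more can be done
None
```

The plug was pushed in about 16.6 mm, turned clockwise to the ridges, let up into its notch and released; in the last pictures it looks locked like its neighbour, the twin was not touched, and the job is handed in with no verdict returned.

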